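# Scrape the shards off the ware board

### The arm

A 7-joint arm with a two-finger parallel gripper is mounted at the origin on the work surface. World frame = base frame: x ahead of the robot, y to its left, z up, the work surface at z = 0. Lengths are in mm, angles in rad, forces in N, time in s.
With the tool pointing down it reaches from about 400 to 925 mm from the base axis. Payload 5.6 kg.
Tool frame: the origin (TCP) lies on the centre line of the jaws, within the pads' length; the fingertips stand 25 mm ahead of it and the grasp point (between the pads) lies 6 mm ahead of it; z points along the fingers, y is the direction in which the jaws open and shut (so a half turn about z gives the same grasp; the last joint's range is limited). The gripper opens to 85 mm and grips with 20 to 120 N. Pads are 22 mm wide; open, the fingers measure 114 mm over their backs; the gripper's body (76 mm by 85 mm) begins 54 mm behind the grasp point. The pads swing forward as they close: fully open they stand 13 mm farther back than shut.
Start: joints at [-1.207, 0.468, -0.012, 1.603, 0.006, 1.071, -0.056], TCP at [257.226, 596.944, 256.29] pointing down, gripper open.
Joint ranges: [-2.53, 2.53], [-0.31, 2.02], [-1.57, 1.55], [0.28, 2.44], [-1.29, 4.43], [0.15, 1.84], [-2.92, 2.92]. Speed limits (rad/s): [2.57, 2.57, 3.14, 3.14, 3.14, 3.14, 3.14].

### API

Orientations are given as a 3x3 rotation matrix whose columns are the frame's x, y, z axes.
In Python, from plant import arm, eyes, ticket gives the robot as it stands.
- The arm moves only by the tool move_arm, never from a script. Its argument "deltas" is a list of rows, each an object of numbers: "dx", "dy", "dz": the shift along the tool's x, y, z in units of 0.25 m (1.0 is 0.25 m); "roll": the turn about the tool's z in units of 45 degrees (1.0 is 45 degrees); "fingers": the finger opening in mm, from 0 to 85.4. A call has 1 to 20 rows; each row shifts and turns the commanded pose from where the row before left it, along the tool's axes as they then stand; what a row does not reach is not made up. A row lasts 1/10 s, in which the tool goes at most 50 mm and 8.59 degrees, less where a joint would pass 70% of its speed; a pose out of reach is approached as far as the arm can. A call with a number of a shift or a turn outside -1 to 1 is refused whole. A call with a gripper value outside its range is refused whole. The fingers move at their own pace and stop on an object; "squeeze" is the grip in N (left out, the last holds). Time passes only in rows, so rows that do not move let the fingers close. It gives the time, the measured TCP pose, the force and the opening at its end, in the units of the state.
- arm.observe(): the state, without advancing time (a new reading comes with each control period).
- eyes.read_camera(name): name is "side" or "top"; returns a dict with "color" (480x640x3 uint8, red, green, blue), "vertical_fov" (degrees; the focal length in pixels is half the picture's height over the tangent of half this angle, whatever the lens; pixels are square), "cx", "cy" (the principal point, pixels), "k1" (the pictures are not rectified: a ray, as slopes to the right and down, at radius r is drawn at 1 + k1 r^2 times it, then the intrinsics apply), "R" (3x3) and "t" (3): a world point X has camera coordinates R X + t. Camera axes: x right, y down, z forward; pixel columns grow to the right and rows downward; lengths in mm; the calibration is good to about 2 mm. A picture is of the moment at which its call begins. There is no depth.
- ticket.close_job(): hands the job in, once; it reports no verdict.
The state is a dict: "time": time; "qpos": joint angles; "qvel": joint speeds; "tau": joint torques, N m; "tcp_pos": TCP position; "ee_rot": TCP orientation; "ft_force": force on the tool from outside, world axes, zero at the start; "torque": the same for the moment, N m; "width": opening from 0.0 (shut) to 1.0 (fully open).
Only numpy, scipy, OpenCV 4.12 (cv2) and the standard library are available. Lean on these libraries where they do the work, as an engineer would, in place of code of your own. Each camera call takes 0.05 s, during which the arm holds its last target. There are 200 camera calls.

### The job

Take the scraper block from its leaning easel and wipe all four terracotta shards off the white ware board into the blue scrap tray at the board's end, touching the shards only with the scraper, never with the gripper or arm. Then put the scraper back on the easel, leaning as it was, and leave the bowls and the vase where they stand.

Things in the scene. Friction and masses are not known exactly. Their poses are not given: they have to be found in the camera images.
- board: fixed white plaster-topped ware board on battens, 200 mm (its x) by 300 mm (its y), top surface 60 mm above the bench; origin at the centre of its underside on the bench, z up. The shards start on top, their origins within 50 mm of the middle line in x and 80 mm in y. No rails
- tray: fixed open blue steel scrap tray, 220 mm (x) by 160 mm (y), rim 50 mm high, walls 4 mm; it adjoins one end of the board, either the +y or the -y end, its centre 235 mm from the board's centre (5 mm gap), axes parallel to the board's; origin at the centre of its underside
- bats: fixed stack of grey plaster bats, 190 x 150 mm and 47 mm high, at the other end of the board, centre 235 mm from the board's centre; origin at the centre of its underside
- easel: fixed wooden easel, base 170 mm (x) by 110 mm (y); its sloping rest plate, 72 mm long, carries the scraper's blade on a lip, leaning 38 degrees from vertical, top towards the easel's -y side; origin at the centre of its underside, z up
- easel_seat (a point): where the middle of the scraper's blade edge rests on the easel's lip: 30 mm along the easel's +y and 50 mm above the bench
- scraper: scraper block, 0.45 kg, symmetric: aluminium blade 180 mm wide (x), 10 thick (y), 80 high (z 0 to 80) under a dark wooden grip 100 mm wide (x), 42 thick (y), 60 high (z 80 to 140). Origin: middle of the blade's lower edge; z runs up through the grip. Starts leaning on the easel, z 38 degrees from vertical; grip it across the 42 mm, about 112 mm from the edge
- shard1: curved terracotta shard, an arched piece of broken pot wall about 60 x 46 mm and 15 mm high, lying hollow side down; origin at the centre of its underside
- shard2: flat terracotta shard, an angular piece of broken pot base about 64 x 45 mm and 11 mm thick; origin at the centre of its underside
- shard3: curved terracotta shard, an arched piece of broken pot wall about 60 x 46 mm and 15 mm high, lying hollow side down; origin at the centre of its underside
- shard4: flat terracotta shard, an angular piece of broken pot base about 64 x 45 mm and 11 mm thick; origin at the centre of its underside
- bowl1: small white bowl standing on the bench, 104 mm wide, 50 mm high, to be left alone; origin at the centre of its underside
- bowl2: another such white bowl, to be left alone; origin at the centre of its underside
- vase: pale unglazed vase standing on the bench, 104 mm wide at the foot, 150 mm high, to be left alone; origin at the centre of its underside
There are look-alikes about, which are no part of the job. What is shaped like the shard4 but grey or turquoise is not meant.

How it is judged (in metres and radians):
On the way, in this order (a step that is already met when the one before it is completed fails the run):
1. the scraper is taken off its easel (its edge more than 80 mm from the seat) (distance between scraper and easel_seat above 0.08 m), for 0.2 s.
2. all four shards lie in the scrap tray (x of shard1 in the frame of tray between -0.108 and 0.108 m and y of shard1 in the frame of tray between -0.08 and 0.08 m and z of each of shard1, shard2, shard3, shard4 in the frame of tray below 0.048 m and x of shard2 in the frame of tray between -0.108 and 0.108 m and y of shard2 in the frame of tray between -0.08 and 0.08 m and x of shard3 in the frame of tray between -0.108 and 0.108 m and y of shard3 in the frame of tray between -0.08 and 0.08 m and x of shard4 in the frame of tray between -0.108 and 0.108 m and y of shard4 in the frame of tray between -0.08 and 0.08 m), for 0.2 s.
At the end, for the whole second after the job is handed in: All four shards lie at rest in the tray, origins within its walls and below its rim; the released scraper rests on the easel, the middle of its edge within 30 mm of the seat, leaning 29 to 47 degrees, its width parallel to the easel's within 11 degrees (either way round) (all of step 2 and distance between scraper and easel_seat below 0.03 m and angle between scraper's own z axis and vertical between 0.5 and 0.83 rad and angle between the x axis of scraper and the x axis of easel, either way round below 0.2 rad and contact force between scraper and easel above 0.3 N and linear speed of each of shard1, shard2, shard3, shard4, scraper below 0.03 m/s); the robot touches nothing.
It fails at once if the gripper or arm touches a shard (contact force between any of the fingers, the arm and shard1 above 0.5 N or contact force between any of the fingers, the arm and shard2 above 0.5 N or contact force between any of the fingers, the arm and shard3 above 0.5 N or contact force between any of the fingers, the arm and shard4 above 0.5 N).
It fails at once if a bowl or the vase is moved by more than 30 mm (distance of any of bowl1, bowl2, vase from where it was at the start of the episode above 0.03 m).
It also fails if it takes over 56 s, if anything falls off the work surface, if the arm or the gripper's body presses on something with over 40 N, if the wrist force passes 120 N, or if a joint passes its speed limit or range.

## Working session

There is one attempt and no reset: what is moved stays moved. The work goes in short steps, Python scripts to look and compute and a tool call to move; the robot and the scene stay as the last step left them, time stands still between calls to the robot, and variables do not carry over. Pictures are saved under pics/ and viewed, about 8 in all and at most 12, crops included, and the job is handed in when it is done.

Besides the shell and the picture viewer there is one more tool, called in YAML: its name, and indented under it one key for each argument. move_arm: Moves the arm, as the interface text tells. Shifts and turns lie within -1 to 1; 1 stands for 0.25 m of shift or 45 degrees of turn. Its arguments: {"type":"object","properties":{"deltas":{"type":"array"},"squeeze":{"type":"number"}},"required":["deltas"]}

```bash
mkdir -p pics
python3 - <<'E'
from plant import arm, eyes
import cv2, pickle, numpy as np
d={}
for n in ("side","top"):
    c=eyes.read_camera(n); d[n]=c; cv2.imwrite(f"pics/{n}0.png",c["color"][:,:,::-1])
    print(n,{k:np.round(v,3).tolist() for k,v in c.items() if k!="color"})
pickle.dump(d,open("d0.pkl","wb"))
print({k:np.round(v,3).tolist() if k!='time' else v for k,v in arm.observe().items()})
E
```

```text
side {'vertical_fov': 44.235, 'cx': 318.944, 'cy': 239.305, 'k1': 0.03, 'R': [[0.893, -0.45, 0.005], [-0.228, -0.462, -0.857], [0.388, 0.765, -0.515]], 't': [-421.463, 180.296, 1209.015]}
top {'vertical_fov': 50.021, 'cx': 321.698, 'cy': 235.079, 'k1': 0.049, 'R': [[0.016, -1.0, -0.025], [-0.994, -0.014, -0.107], [0.107, 0.026, -0.994]], 't': [16.815, 491.438, 1039.536]}
{'time': 0.1, 'qpos': [-1.207, 0.468, -0.012, 1.604, 0.006, 1.071, -0.056], 'qvel': [0.001, -0.002, 0.0, -0.002, -0.001, 0.001, -0.001], 'tau': [0.001, -53.352, 0.022, -25.197, 0.012, 0.004, -0.0], 'tcp_pos': [257.055, 596.5, 255.407], 'ee_rot': [[-0.918, 0.396, -0.001], [0.396, 0.918, -0.002], [-0.0, -0.002, -1.0]], 'ft_force': [0.539, 0.555, -0.512], 'torque': [-0.081, 0.014, 0.043], 'width': 1.001}
```

View pics/top0.png

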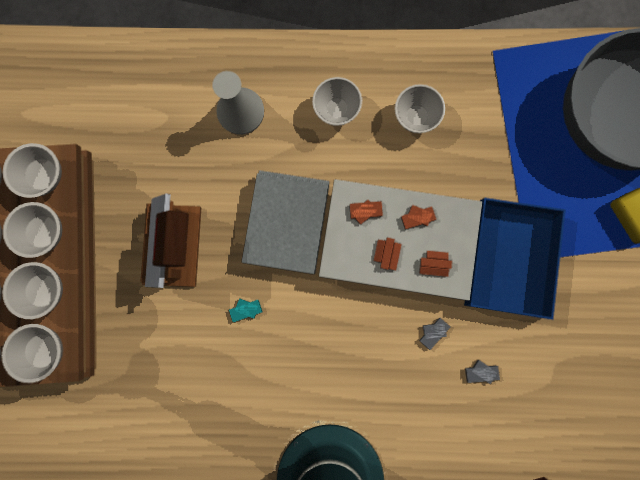

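View pics/side0.png

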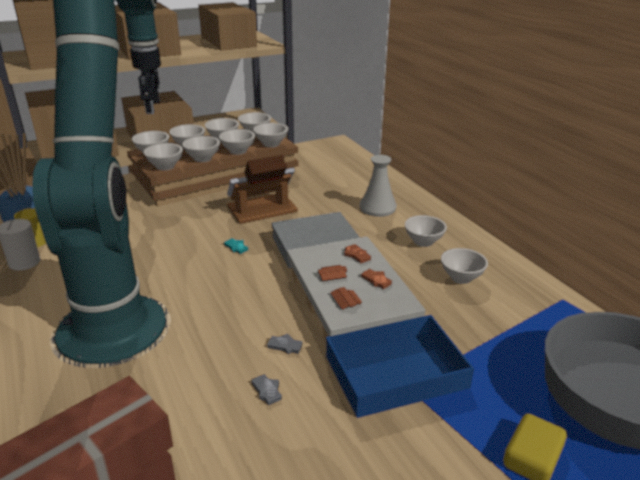

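The board is in the middle of the top view (corners about 335,180 / 482,200 / 469,299 / 320,277). The tray is at its right end (world -y) and the bats at its left. The four terracotta shards are at (365,211), (418,216), (388,254) and (435,263). The turquoise (245,310) and grey (433,332), (482,373) look-alikes are off the board, so they are excluded. The easel with the scraper is at (172,245). I'll confirm shards and easel in one enlarged crop.

```bash
cat > h.py <<'E'
import numpy as np, cv2
def rays(c,uv):
    f=240/np.tan(np.radians(c["vertical_fov"])/2); K=np.array([[f,0,c["cx"]],[0,f,c["cy"]],[0,0,1.]])
    p=cv2.undistortPoints(np.float64(uv).reshape(-1,1,2),K,np.array([c["k1"],0,0,0.])).reshape(-1,2)
    R=np.array(c["R"]); return -R.T@np.array(c["t"]), np.c_[p,np.ones(len(p))]@R
def onplane(c,uv,z):
    o,d=rays(c,uv); return o+d*((z-o[2])/d[:,2])[:,None]
def proj(c,X):
    f=240/np.tan(np.radians(c["vertical_fov"])/2); K=np.array([[f,0,c["cx"]],[0,f,c["cy"]],[0,0,1.]])
    return cv2.projectPoints(np.float64(X).reshape(-1,1,3),cv2.Rodrigues(np.array(c["R"]))[0],np.float64(c["t"]),K,np.array([c["k1"],0,0,0.]))[0].reshape(-1,2)
def two(c1,u1,c2,u2):
    o1,d1=rays(c1,[u1]);o2,d2=rays(c2,[u2]); d1=d1[0];d2=d2[0]
    s=np.linalg.lstsq(np.c_[d1,-d2],o2-o1,rcond=None)[0]; a=o1+s[0]*d1;b=o2+s[1]*d2
    return (a+b)/2,np.linalg.norm(a-b)
E
python3 - <<'E'
import pickle; from h import *
d=pickle.load(open("d0.pkl","rb")); t=d["top"];s=d["side"]
hsv=cv2.cvtColor(t["color"],cv2.COLOR_RGB2HSV)
def cont(m,z,nm,amin):
    for c in cv2.findContours(m.astype(np.uint8),0,2)[0]:
        if cv2.contourArea(c)>amin:
            r=cv2.minAreaRect(onplane(t,c,z)[:,:2].astype(np.float32)); print(nm,np.round(r[0]),np.round(r[1]),round(r[2],1), cv2.boundingRect(c))
roi=np.zeros(t["color"].shape[:2],bool); roi[170:325,230:490]=1
m=roi&((hsv[...,0]<14)&(hsv[...,1]>140)); cont(m,70,"shard",60)
m=roi&(hsv[...,1]<50)&(hsv[...,2]>120); m[:,:315]=0; m=cv2.morphologyEx(m.astype(np.uint8),cv2.MORPH_CLOSE,np.ones((15,15)));cont(m,60,"board",3000)
P=onplane(t,[[335,180],[482,200],[469,299],[320,277]],60); print("board corners",P.round(),P.mean(0).round())
print("tray",onplane(t,[[564,210],[553,318]],50).round())
print("bowls, vase foot",onplane(t,[[337,102],[420,109],[243,112]],20).round())
print("easel base corners",onplane(t,[[201,206],[196,287]],12).round())
a=cv2.resize(t["color"][185:300,130:215],None,fx=4,fy=4,interpolation=2)
b=cv2.resize(s["color"][145:230,220:305],None,fx=4,fy=4,interpolation=2)
e=cv2.resize(t["color"][190:285,340:460],None,fx=3,fy=3,interpolation=2) 
W=np.zeros((560,800,3),np.uint8); W[:460,:340]=a; W[:340,345:685]=b; W[345:545,440:800]=e[40:240]
cv2.imwrite("pics/crop1.png",W[:,:,::-1])
E
```

```text
shard [ 434. -201.] [59. 46.] 85.1 (420, 251, 32, 25)
shard [ 453. -106.] [46. 60.] 78.3 (374, 238, 27, 32)
shard [ 528. -167.] [42. 64.] 9.8 (402, 206, 34, 23)
shard [535. -65.] [42. 64.] 11.4 (350, 201, 32, 23)
board [ 485. -120.] [326. 198.] 81.9 (319, 180, 163, 120)
board corners [[ 600.   -2.   60.]
 [ 562. -296.   60.]
 [ 366. -267.   60.]
 [ 404.   25.   60.]] [ 483. -135.   60.]
tray [[ 546. -458.   50.]
 [ 332. -430.   50.]]
bowls, vase foot [[ 778.   -4.   20.]
 [ 764. -180.   20.]
 [ 755.  197.   20.]]
easel base corners [[551. 282.  12.]
 [380. 285.  12.]]
```

View pics/crop1.png

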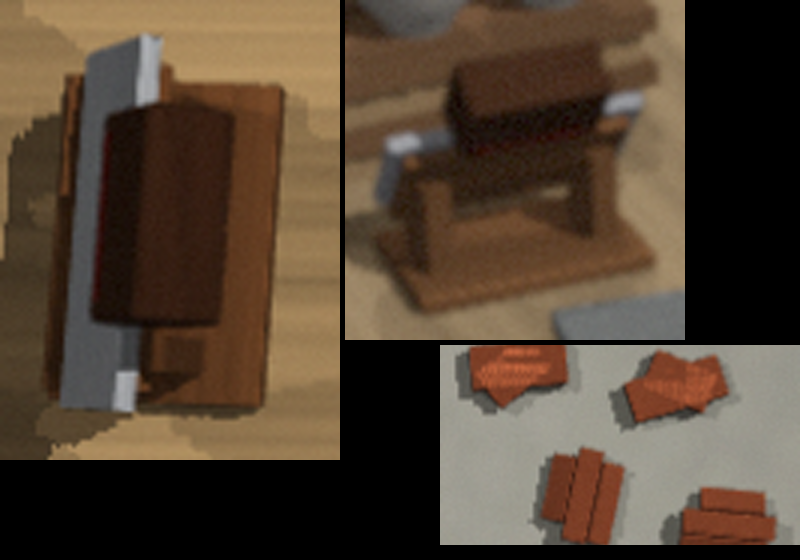

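Run:
```python
import pickle; from h import *
d=pickle.load(open("d0.pkl","rb")); t=d["top"]
def seg(n,a,b,z):
    P=onplane(t,np.array([a,b])/4+[130,185],z); v=P[0]-P[1]; print(n,P.round(1).tolist(),"yaw of +x",np.degrees(np.arctan2(v[1],v[0])).round(1),"mid",P.mean(0).round(1),"len",np.linalg.norm(v).round(1))
seg("edge",[86,60],[60,405],53)
seg("blade top",[160,38],[136,410],110)
seg("ridge",[148,104],[135,322],173)
seg("lowtop",[236,112],[219,325],147)
seg("s80up",[108,118],[92,318],126)
seg("base -y",[284,88],[264,405],12)
```

```text
edge [[555.5, 372.3, 53.0], [380.2, 376.1, 53.0]] yaw of +x -1.2 mid [467.9 374.2  53. ] len 175.3
blade top [[556.9, 316.4, 110.0], [378.2, 319.1, 110.0]] yaw of +x -0.9 mid [467.6 317.8 110. ] len 178.8
ridge [[515.1, 299.8, 173.0], [417.0, 300.7, 173.0]] yaw of +x -0.6 mid [466.1 300.2 173. ] len 98.1
lowtop [[515.9, 267.5, 147.0], [417.3, 270.9, 147.0]] yaw of +x -2.0 mid [466.6 269.2 147. ] len 98.6
s80up [[515.3, 334.0, 126.0], [420.7, 336.6, 126.0]] yaw of +x -1.6 mid [468.  335.3 126. ] len 94.6
base -y [[549.0, 281.6, 12.0], [381.8, 285.0, 12.0]] yaw of +x -1.2 mid [465.4 283.3  12. ] len 167.3
```

move_arm:
  deltas:
    - {"roll": -0.164}
    - {"roll": -0.164}
    - {"roll": -0.164}
    - {"dx": -0.0865, "dy": -0.116}
    - {"dx": -0.0865, "dy": -0.116}
    - {"dx": -0.0865, "dy": -0.116}
    - {"dx": -0.0865, "dy": -0.116}
    - {"dx": -0.0865, "dy": -0.116}
    - {"dx": -0.0865, "dy": -0.116}
    - {"dx": -0.0865, "dy": -0.116}
    - {"dx": -0.0865, "dy": -0.116}
    - {"dx": -0.0865, "dy": -0.116}
    - {"dx": -0.0865, "dy": -0.116}
    - {}
    - {}

```text
schema error: expected keys dx, dy, dz, roll, fingers
```

move_arm:
  deltas:
    - {"dx": 0, "dy": 0, "dz": 0, "roll": -0.164, "fingers": 85}
    - {"dx": 0, "dy": 0, "dz": 0, "roll": -0.164, "fingers": 85}
    - {"dx": 0, "dy": 0, "dz": 0, "roll": -0.164, "fingers": 85}
    - {"dx": -0.0865, "dy": -0.116, "dz": 0, "roll": 0, "fingers": 85}
    - {"dx": -0.0865, "dy": -0.116, "dz": 0, "roll": 0, "fingers": 85}
    - {"dx": -0.0865, "dy": -0.116, "dz": 0, "roll": 0, "fingers": 85}
    - {"dx": -0.0865, "dy": -0.116, "dz": 0, "roll": 0, "fingers": 85}
    - {"dx": -0.0865, "dy": -0.116, "dz": 0, "roll": 0, "fingers": 85}
    - {"dx": -0.0865, "dy": -0.116, "dz": 0, "roll": 0, "fingers": 85}
    - {"dx": -0.0865, "dy": -0.116, "dz": 0, "roll": 0, "fingers": 85}
    - {"dx": -0.0865, "dy": -0.116, "dz": 0, "roll": 0, "fingers": 85}
    - {"dx": -0.0865, "dy": -0.116, "dz": 0, "roll": 0, "fingers": 85}
    - {"dx": -0.0865, "dy": -0.116, "dz": 0, "roll": 0, "fingers": 85}
    - {"dx": 0, "dy": 0, "dz": 0, "roll": 0, "fingers": 85}
    - {"dx": 0, "dy": 0, "dz": 0, "roll": 0, "fingers": 85}
  squeeze: 60

```text
time: 1.6
tcp_pos: [467.8, 301.7, 256.0]
ee_rot: [[-1.0, 0.023, -0.001], [0.023, 1.0, -0.0], [0.001, -0.0, -1.0]]
ft_force: [-0.6, 1.6, 0.2]
width: 0.992
```

move_arm:
  deltas:
    - {"dx": 0, "dy": 0, "dz": 0.1, "roll": 0, "fingers": 85}
    - {"dx": 0, "dy": 0, "dz": 0.1, "roll": 0, "fingers": 85}
    - {"dx": 0, "dy": 0, "dz": 0.1, "roll": 0, "fingers": 85}
    - {"dx": 0, "dy": 0, "dz": 0.09, "roll": 0, "fingers": 85}
    - {"dx": 0, "dy": 0, "dz": 0.09, "roll": 0, "fingers": 85}
    - {"dx": 0, "dy": 0, "dz": 0, "roll": 0, "fingers": 85}
    - {"dx": 0, "dy": 0, "dz": 0, "roll": 0, "fingers": 85}
  squeeze: 60

```text
time: 2.3
tcp_pos: [466.7, 303.7, 136.3]
ee_rot: [[-1.0, 0.019, -0.001], [0.019, 1.0, -0.0], [0.001, -0.0, -1.0]]
ft_force: [0.1, 0.1, 0.7]
width: 0.995
```

```bash
cat > look.py <<'E'
import sys,pickle; from plant import eyes; from h import *
n=sys.argv[1]; d={k:eyes.read_camera(k) for k in ("side","top")}; pickle.dump(d,open(f"{n}.pkl","wb"))
bx={"side":tuple(map(int,sys.argv[2].split(","))),"top":tuple(map(int,sys.argv[3].split(",")))}
im=[cv2.resize(d[k]["color"][b[1]:b[3],b[0]:b[2]],(398,int(398*(b[3]-b[1])/(b[2]-b[0])))) for k,b in bx.items()]
W=np.zeros((min(600,max(i.shape[0] for i in im)),800,3),np.uint8)
for j,i in enumerate(im): i=i[:600]; W[:len(i),402*j:402*j+398]=i
cv2.imwrite(f"pics/{n}.png",W[:,:,::-1])
E
python3 look.py d1 200,80,340,240 100,150,240,310
```

```text
(no output)
```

View pics/d1.png

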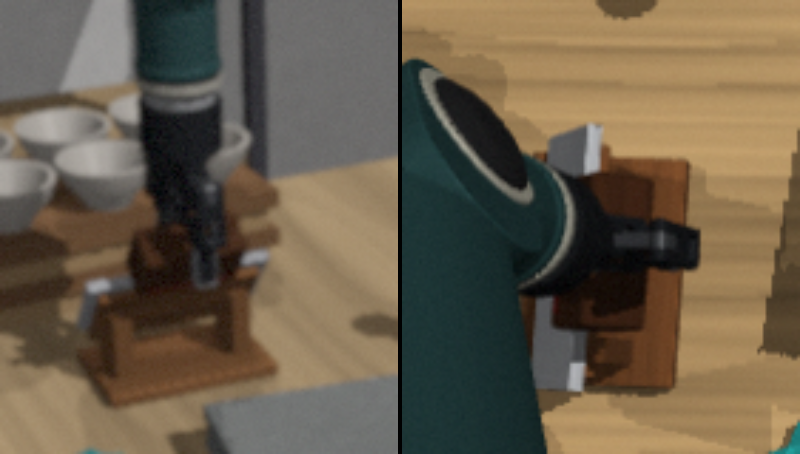

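Side and top views show the jaws on either side of the grip (right finger at crop (660,245), clear of the grip's -y edge). Closing.

move_arm:
  deltas:
    - {"dx": 0, "dy": 0, "dz": 0, "roll": 0, "fingers": 60}
    - {"dx": 0, "dy": 0, "dz": 0, "roll": 0, "fingers": 40}
    - {"dx": 0, "dy": 0, "dz": 0, "roll": 0, "fingers": 30}
    - {"dx": 0, "dy": 0, "dz": 0, "roll": 0, "fingers": 30}
    - {"dx": 0, "dy": 0, "dz": 0, "roll": 0, "fingers": 30}
    - {"dx": 0, "dy": 0, "dz": 0, "roll": 0, "fingers": 30}
    - {"dx": 0, "dy": 0, "dz": 0, "roll": 0, "fingers": 30}
    - {"dx": 0, "dy": 0, "dz": 0, "roll": 0, "fingers": 30}
  squeeze: 60

```text
time: 3.2
tcp_pos: [468.0, 303.2, 138.8]
ee_rot: [[-1.0, 0.021, 0.002], [0.021, 1.0, 0.002], [-0.002, 0.002, -1.0]]
ft_force: [-4.4, -3.4, 10.4]
width: 0.78
```

```bash
python3 look.py d2 200,80,340,240 100,150,240,310
```

```text
(no output)
```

View pics/d2.png

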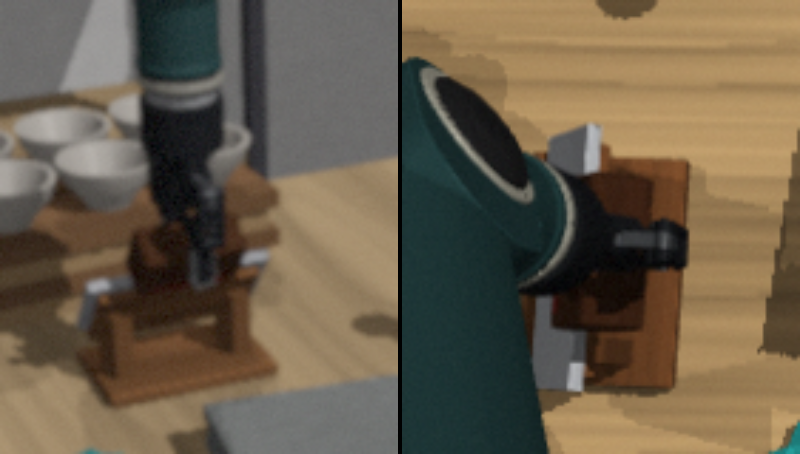

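The grip jammed corner-to-corner at about 66 mm, still leaning, as geometry predicted. I'll lift gently.

move_arm:
  deltas:
    - {"dx": 0, "dy": 0, "dz": 0, "roll": 0, "fingers": 30}
    - {"dx": 0, "dy": 0, "dz": 0, "roll": 0, "fingers": 30}
    - {"dx": 0, "dy": 0, "dz": -0.02, "roll": 0, "fingers": 30}
    - {"dx": 0, "dy": 0, "dz": -0.02, "roll": 0, "fingers": 30}
    - {"dx": 0, "dy": 0, "dz": -0.02, "roll": 0, "fingers": 30}
    - {"dx": 0, "dy": 0, "dz": -0.03, "roll": 0, "fingers": 30}
    - {"dx": 0, "dy": 0, "dz": -0.03, "roll": 0, "fingers": 30}
    - {"dx": 0, "dy": 0, "dz": 0, "roll": 0, "fingers": 30}
    - {"dx": 0, "dy": 0, "dz": 0, "roll": 0, "fingers": 30}
  squeeze: 90

```text
time: 4.2
tcp_pos: [467.6, 302.6, 166.5]
ee_rot: [[-1.0, 0.02, 0.0], [0.02, 1.0, 0.0], [-0.0, 0.0, -1.0]]
ft_force: [-0.1, -0.2, -4.7]
width: 0.759
```

```bash
python3 look.py d3 200,80,340,240 100,150,240,310
```

```text
(no output)
```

View pics/d3.png

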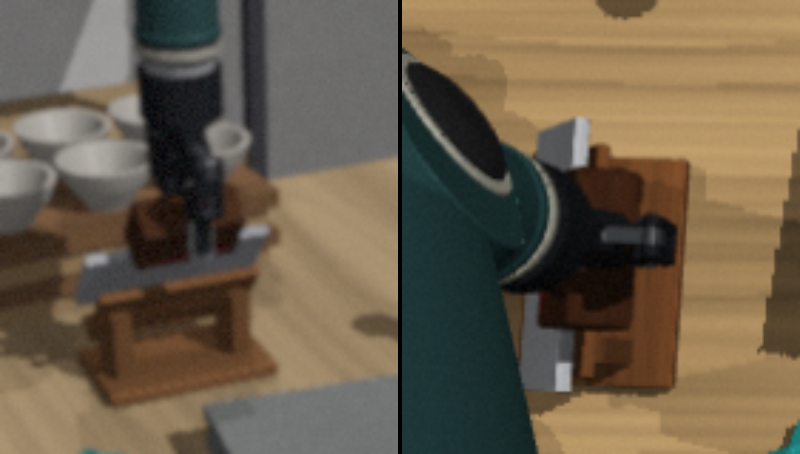

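Run:
```python
import pickle; from h import *
d=pickle.load(open("d3.pkl","rb")); t=d["top"];s=d["side"]; k=140/398
T=lambda x,y:(100+(x-402)*k,150+y*k); S=lambda x,y:(200+x*k,80+y*k)
r={}
for n,a,b in [("+x top -y",T(590,118),S(270,227)),("-x top -y",T(572,391),S(106,256)),("-x top +y",T(556,391),S(86,256)),("-x bot +y",T(524,389),S(77,300))]:
    p,e=two(t,a,s,b); r[n]=p; print(n,p.round(1),"gap",e.round(1))
v=r["-x top +y"]-r["-x bot +y"]; print("len",np.linalg.norm(v),"lean",np.degrees(np.arctan2(-v[1],v[2])))
```

```text
+x top -y [556.4 313.  143.3] gap 0.0
-x top -y [384.6 311.  148.8] gap 14.3
-x top +y [377.9 325.9 143.5] gap 0.1
-x bot +y [379.3 370.2  79.7] gap 0.7
len 77.60579621341383 lean 34.7256009377985
```

Held firmly, with a lean of about 35° and the lower edge about 91 mm below the TCP. Next I turn to the board's yaw and carry it over the board's far end.

move_arm:
  deltas:
    - {"dx": 0, "dy": 0, "dz": -0.08, "roll": 0, "fingers": 30}
    - {"dx": 0, "dy": 0, "dz": -0.08, "roll": 0, "fingers": 30}
    - {"dx": 0, "dy": 0, "dz": 0, "roll": 0.072, "fingers": 30}
    - {"dx": 0, "dy": 0, "dz": 0, "roll": 0.072, "fingers": 30}
    - {"dx": -0.011, "dy": -0.051, "dz": 0, "roll": 0, "fingers": 30}
    - {"dx": -0.021, "dy": -0.102, "dz": 0, "roll": 0, "fingers": 30}
    - {"dx": -0.021, "dy": -0.102, "dz": 0, "roll": 0, "fingers": 30}
    - {"dx": -0.021, "dy": -0.102, "dz": 0, "roll": 0, "fingers": 30}
    - {"dx": -0.021, "dy": -0.102, "dz": 0, "roll": 0, "fingers": 30}
    - {"dx": -0.021, "dy": -0.102, "dz": 0, "roll": 0, "fingers": 30}
    - {"dx": -0.021, "dy": -0.102, "dz": 0, "roll": 0, "fingers": 30}
    - {"dx": -0.021, "dy": -0.102, "dz": 0, "roll": 0, "fingers": 30}
    - {"dx": -0.021, "dy": -0.102, "dz": 0, "roll": 0, "fingers": 30}
    - {"dx": -0.021, "dy": -0.102, "dz": 0, "roll": 0, "fingers": 30}
    - {"dx": -0.021, "dy": -0.102, "dz": 0, "roll": 0, "fingers": 30}
    - {"dx": -0.021, "dy": -0.102, "dz": 0, "roll": 0, "fingers": 30}
    - {"dx": -0.021, "dy": -0.102, "dz": 0, "roll": 0, "fingers": 30}
    - {"dx": -0.021, "dy": -0.102, "dz": 0, "roll": 0, "fingers": 30}
    - {"dx": -0.011, "dy": -0.051, "dz": 0, "roll": 0, "fingers": 30}
    - {"dx": 0, "dy": 0, "dz": 0, "roll": 0, "fingers": 30}
  squeeze: 90

```text
time: 6.3
tcp_pos: [492.6, -63.5, 206.2]
ee_rot: [[-0.991, 0.136, -0.0], [0.136, 0.991, -0.001], [0.0, -0.001, -1.0]]
ft_force: [0.1, 0.1, -4.1]
width: 0.763
```

```bash
python3 look.py d4 240,140,440,330 230,150,490,320
```

```text
(no output)
```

View pics/d4.png

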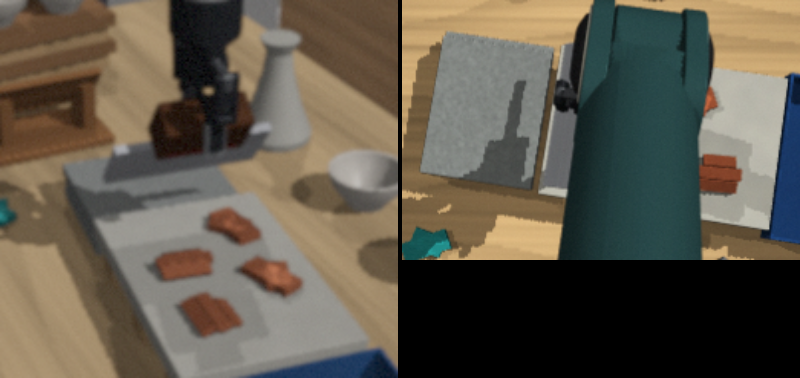

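The scraper hangs above the +y end of the board, behind all four shards and roughly parallel to the board. Lowering towards contact.

move_arm:
  deltas:
    - {"dx": 0, "dy": 0.012, "dz": 0.045, "roll": 0, "fingers": 30}
    - {"dx": 0, "dy": 0, "dz": 0.045, "roll": 0, "fingers": 30}
    - {"dx": 0, "dy": 0, "dz": 0.045, "roll": 0, "fingers": 30}
    - {"dx": 0, "dy": 0, "dz": 0.045, "roll": 0, "fingers": 30}
    - {"dx": 0, "dy": 0, "dz": 0.008, "roll": 0, "fingers": 30}
    - {"dx": 0, "dy": 0, "dz": 0.008, "roll": 0, "fingers": 30}
    - {"dx": 0, "dy": 0, "dz": 0.008, "roll": 0, "fingers": 30}
    - {"dx": 0, "dy": 0, "dz": 0, "roll": 0, "fingers": 30}
    - {"dx": 0, "dy": 0, "dz": 0, "roll": 0, "fingers": 30}
  squeeze: 90

```text
time: 7.3
tcp_pos: [493.7, -58.1, 155.6]
ee_rot: [[-0.991, 0.133, 0.001], [0.133, 0.991, 0.0], [-0.001, 0.0, -1.0]]
ft_force: [0.3, -0.0, -3.8]
width: 0.76
```

move_arm:
  deltas:
    - {"dx": 0, "dy": 0, "dz": 0.008, "roll": 0, "fingers": 30}
    - {"dx": 0, "dy": 0, "dz": 0, "roll": 0, "fingers": 30}
    - {"dx": 0, "dy": 0, "dz": 0, "roll": 0, "fingers": 30}

```text
time: 7.6
tcp_pos: [493.5, -58.1, 153.3]
ee_rot: [[-0.991, 0.133, 0.0], [0.133, 0.991, 0.0], [-0.0, 0.0, -1.0]]
ft_force: [0.1, -0.1, -3.7]
width: 0.76
```

move_arm:
  deltas:
    - {"dx": 0, "dy": 0, "dz": 0.006, "roll": 0, "fingers": 30}
    - {"dx": 0, "dy": 0, "dz": 0, "roll": 0, "fingers": 30}
    - {"dx": 0, "dy": 0, "dz": 0, "roll": 0, "fingers": 30}

```text
time: 7.9
tcp_pos: [493.6, -58.4, 152.9]
ee_rot: [[-0.991, 0.133, 0.001], [0.133, 0.991, 0.0], [-0.001, 0.0, -1.0]]
ft_force: [-3.2, -0.9, 5.5]
width: 0.758
```

move_arm:
  deltas:
    - {"dx": 0, "dy": 0, "dz": 0.006, "roll": 0, "fingers": 30}
    - {"dx": 0, "dy": 0, "dz": 0, "roll": 0, "fingers": 30}
    - {"dx": 0, "dy": 0, "dz": 0, "roll": 0, "fingers": 30}

```text
time: 8.2
tcp_pos: [493.7, -58.6, 152.5]
ee_rot: [[-0.991, 0.134, 0.001], [0.134, 0.991, 0.001], [-0.001, 0.001, -1.0]]
ft_force: [-6.8, -1.7, 15.1]
width: 0.761
```

Contact with the board is at TCP z ≈ 153. I'll back off to skim height and sweep.

move_arm:
  deltas:
    - {"dx": 0, "dy": 0, "dz": -0.01, "roll": 0, "fingers": 30}
    - {"dx": 0, "dy": -0.03, "dz": 0, "roll": 0, "fingers": 30}
    - {"dx": 0, "dy": -0.06, "dz": 0, "roll": 0, "fingers": 30}
    - {"dx": 0, "dy": -0.06, "dz": 0, "roll": 0, "fingers": 30}
    - {"dx": 0, "dy": -0.06, "dz": 0, "roll": 0, "fingers": 30}
    - {"dx": 0, "dy": -0.06, "dz": 0, "roll": 0, "fingers": 30}
    - {"dx": 0, "dy": -0.06, "dz": 0, "roll": 0, "fingers": 30}
    - {"dx": 0, "dy": -0.06, "dz": 0, "roll": 0, "fingers": 30}
    - {"dx": 0, "dy": -0.06, "dz": 0, "roll": 0, "fingers": 30}
    - {"dx": 0, "dy": -0.06, "dz": 0, "roll": 0, "fingers": 30}
  squeeze: 90

```text
time: 9.2
tcp_pos: [476.8, -184.4, 152.9]
ee_rot: [[-0.991, 0.133, 0.001], [0.133, 0.991, 0.001], [-0.001, 0.001, -1.0]]
ft_force: [-0.2, 3.2, 1.2]
width: 0.759
```

```bash
python3 look.py d5 240,140,480,420 300,150,600,350
```

```text
(no output)
```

View pics/d5.png

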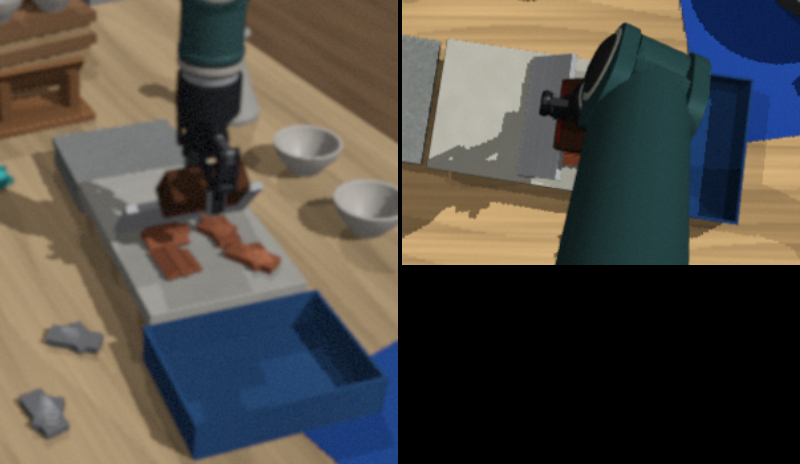

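Shards are gathering ahead of the blade (side crop 165,240 – 250,255) and the blade is riding the board. Continuing over the end.

move_arm:
  deltas:
    - {"dx": 0, "dy": -0.06, "dz": 0, "roll": 0, "fingers": 30}
    - {"dx": 0, "dy": -0.06, "dz": 0, "roll": 0, "fingers": 30}
    - {"dx": 0, "dy": -0.06, "dz": 0, "roll": 0, "fingers": 30}
    - {"dx": 0, "dy": -0.06, "dz": 0, "roll": 0, "fingers": 30}
    - {"dx": 0, "dy": -0.06, "dz": 0, "roll": 0, "fingers": 30}
    - {"dx": 0, "dy": -0.06, "dz": 0, "roll": 0, "fingers": 30}
    - {"dx": 0, "dy": -0.06, "dz": 0, "roll": 0, "fingers": 30}
    - {"dx": 0, "dy": -0.06, "dz": 0, "roll": 0, "fingers": 30}
    - {"dx": 0, "dy": -0.06, "dz": 0, "roll": 0, "fingers": 30}
    - {"dx": 0, "dy": -0.06, "dz": 0, "roll": 0, "fingers": 30}
    - {"dx": 0, "dy": -0.06, "dz": -0.004, "roll": 0, "fingers": 30}
    - {"dx": 0, "dy": -0.06, "dz": 0, "roll": 0, "fingers": 30}
    - {"dx": 0, "dy": -0.06, "dz": 0, "roll": 0, "fingers": 30}
    - {"dx": 0, "dy": -0.06, "dz": 0, "roll": 0, "fingers": 30}
    - {"dx": 0, "dy": 0, "dz": 0, "roll": 0, "fingers": 30}
  squeeze: 90

```text
time: 10.8
tcp_pos: [447.1, -396.0, 153.6]
ee_rot: [[-0.991, 0.137, -0.001], [0.137, 0.991, -0.002], [0.0, -0.003, -1.0]]
ft_force: [-1.2, 1.0, -4.4]
width: 0.754
```

```bash
python3 look.py d6 240,140,480,420 300,150,600,350
```

```text
(no output)
```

View pics/d6.png

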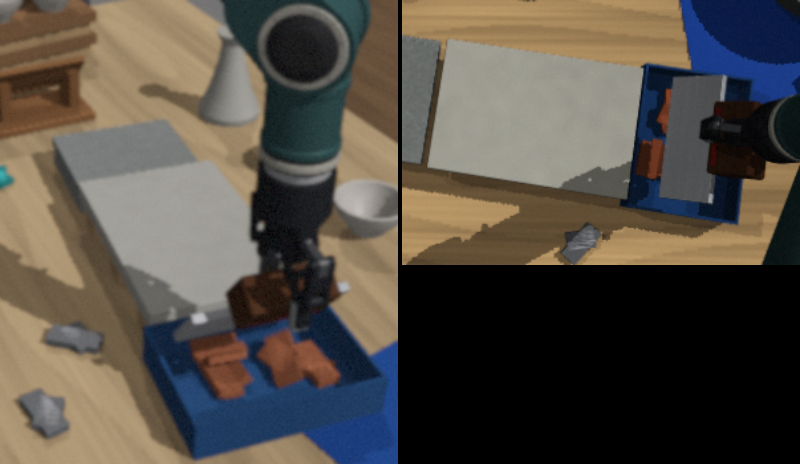

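The top and side views show the board empty and all four shards in the tray (side crop 220,365; 280,358; 318,363, with another at 215,345). Lifting and heading back.

move_arm:
  deltas:
    - {"dx": 0, "dy": 0, "dz": -0.06, "roll": 0, "fingers": 30}
    - {"dx": 0, "dy": 0, "dz": -0.08, "roll": 0, "fingers": 30}
    - {"dx": 0, "dy": 0, "dz": -0.08, "roll": 0, "fingers": 30}
    - {"dx": 0, "dy": 0, "dz": -0.08, "roll": 0, "fingers": 30}
    - {"dx": 0, "dy": 0, "dz": 0, "roll": -0.072, "fingers": 30}
    - {"dx": 0, "dy": 0, "dz": 0, "roll": -0.072, "fingers": 30}
    - {"dx": 0, "dy": 0.06, "dz": 0, "roll": 0, "fingers": 30}
    - {"dx": -0.001, "dy": 0.12, "dz": 0, "roll": 0, "fingers": 30}
    - {"dx": -0.001, "dy": 0.12, "dz": 0, "roll": 0, "fingers": 30}
    - {"dx": -0.001, "dy": 0.12, "dz": 0, "roll": 0, "fingers": 30}
    - {"dx": -0.001, "dy": 0.12, "dz": 0, "roll": 0, "fingers": 30}
    - {"dx": -0.001, "dy": 0.12, "dz": 0, "roll": 0, "fingers": 30}
    - {"dx": -0.001, "dy": 0.12, "dz": 0, "roll": 0, "fingers": 30}
    - {"dx": -0.001, "dy": 0.12, "dz": 0, "roll": 0, "fingers": 30}
    - {"dx": -0.001, "dy": 0.12, "dz": 0, "roll": 0, "fingers": 30}
    - {"dx": -0.001, "dy": 0.12, "dz": 0, "roll": 0, "fingers": 30}
    - {"dx": -0.001, "dy": 0.12, "dz": 0, "roll": 0, "fingers": 30}
    - {"dx": -0.001, "dy": 0.12, "dz": 0, "roll": 0, "fingers": 30}
    - {"dx": -0.001, "dy": 0.12, "dz": 0, "roll": 0, "fingers": 30}
    - {"dx": -0.001, "dy": 0.12, "dz": 0, "roll": 0, "fingers": 30}
  squeeze: 90

```text
time: 12.9
tcp_pos: [459.0, 14.7, 229.5]
ee_rot: [[-1.0, 0.02, 0.0], [0.02, 1.0, 0.0], [-0.0, 0.0, -1.0]]
ft_force: [1.0, -0.1, -3.3]
width: 0.761
```

Run:
```python
from plant import arm,eyes; from h import *
t=eyes.read_camera("top"); hsv=cv2.cvtColor(t["color"],cv2.COLOR_RGB2HSV)
m=((hsv[...,0]<12)&(hsv[...,1]>130)&(hsv[...,2]>50)).astype(np.uint8); m[:,:320]=0; m[:170]=0; m[340:]=0
for c in cv2.findContours(m,0,2)[0]:
    if cv2.contourArea(c)>40:
        M=cv2.moments(c); P=onplane(t,[[M["m10"]/M["m00"],M["m01"]/M["m00"]]],15)[0]; q=P[:2]-[483-.134*235,-135-.991*235]
        print(cv2.contourArea(c),P.round(),"tray xy",round(q@[.991,-.134],0),round(q@[.134,.991],0))
print(arm.observe()["tcp_pos"])
```

```text
844.5 [ 422. -331.   15.] tray xy -34.0 32.0
918.5 [ 501. -366.   15.] tray xy 49.0 9.0
[459.14274138  20.35535239 229.51262611]
```

move_arm:
  deltas:
    - {"dx": -0.001, "dy": 0.114, "dz": 0, "roll": 0, "fingers": 30}
    - {"dx": -0.001, "dy": 0.114, "dz": 0, "roll": 0, "fingers": 30}
    - {"dx": -0.001, "dy": 0.114, "dz": 0, "roll": 0, "fingers": 30}
    - {"dx": -0.001, "dy": 0.114, "dz": 0, "roll": 0, "fingers": 30}
    - {"dx": -0.001, "dy": 0.114, "dz": 0, "roll": 0, "fingers": 30}
    - {"dx": -0.001, "dy": 0.114, "dz": 0, "roll": 0, "fingers": 30}
    - {"dx": -0.001, "dy": 0.114, "dz": 0, "roll": 0, "fingers": 30}
    - {"dx": -0.001, "dy": 0.114, "dz": 0, "roll": 0, "fingers": 30}
    - {"dx": -0.001, "dy": 0.114, "dz": 0, "roll": 0, "fingers": 30}
    - {"dx": -0.001, "dy": 0.114, "dz": 0, "roll": 0, "fingers": 30}
    - {"dx": 0, "dy": 0, "dz": 0.08, "roll": 0, "fingers": 30}
    - {"dx": 0, "dy": 0, "dz": 0.08, "roll": 0, "fingers": 30}
    - {"dx": 0, "dy": 0, "dz": 0, "roll": 0, "fingers": 30}
    - {"dx": 0, "dy": 0, "dz": 0, "roll": 0, "fingers": 30}
  squeeze: 90

```text
time: 14.35
tcp_pos: [467.7, 297.4, 189.2]
ee_rot: [[-1.0, 0.02, -0.0], [0.02, 1.0, -0.0], [0.0, -0.0, -1.0]]
ft_force: [0.0, -0.0, -3.2]
width: 0.76
```

```bash
python3 look.py d7 200,80,340,240 100,150,240,310
```

```text
(no output)
```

View pics/d7.png

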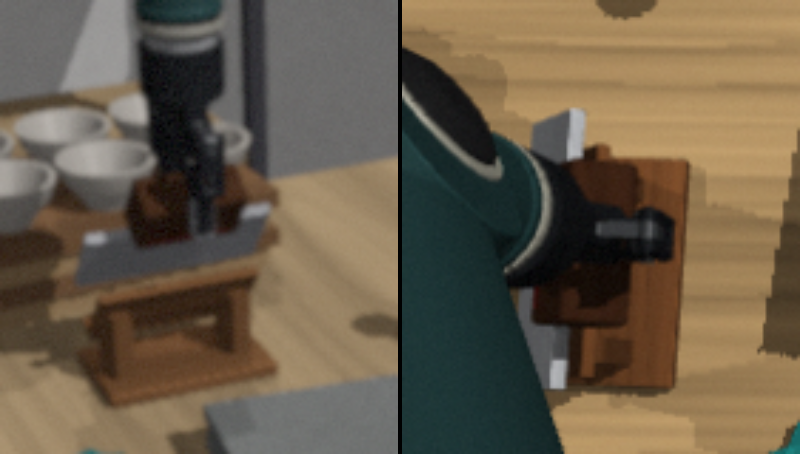

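Run:
```python
import pickle; from h import *
d=pickle.load(open("d7.pkl","rb")); t=d["top"];s=d["side"]; k=140/398
T=lambda x,y:(100+(x-402)*k,150+y*k); S=lambda x,y:(200+x*k,80+y*k)
r={}
for n,a,b in [("+x top -y",T(584,110),S(270,204)),("-x top +y",T(551,388),S(85,235)),("-x bot +y",T(519,386),S(77,284))]:
    p,e=two(t,a,s,b); r[n]=p; print(n,p.round(1),"gap",e.round(1))
v=r["-x top +y"]-r["-x bot +y"]; print("len",np.linalg.norm(v),"lean",np.degrees(np.arctan2(-v[1],v[2])))
```

```text
+x top -y [556.  309.  168.2] gap 1.7
-x top +y [378.6 322.  165.5] gap 2.3
-x bot +y [380.5 367.4  97.3] gap 0.8
len 81.97714224185724 lean 33.6602979329524
```

move_arm:
  deltas:
    - {"dx": 0, "dy": 0.022, "dz": 0.03, "roll": 0, "fingers": 30}
    - {"dx": 0, "dy": 0, "dz": 0.04, "roll": 0, "fingers": 30}
    - {"dx": 0, "dy": 0, "dz": 0.04, "roll": 0, "fingers": 30}
    - {"dx": 0, "dy": 0, "dz": 0.03, "roll": 0, "fingers": 30}
    - {"dx": 0, "dy": 0, "dz": 0.016, "roll": 0, "fingers": 30}
    - {"dx": 0, "dy": 0, "dz": 0, "roll": 0, "fingers": 30}
    - {"dx": 0, "dy": 0, "dz": 0, "roll": 0, "fingers": 30}
  squeeze: 90

```text
time: 15.15
tcp_pos: [468.6, 302.7, 149.8]
ee_rot: [[-1.0, 0.021, 0.0], [0.021, 1.0, 0.0], [-0.0, 0.0, -1.0]]
ft_force: [-0.3, 0.6, -3.4]
width: 0.758
```

move_arm:
  deltas:
    - {"dx": 0, "dy": 0, "dz": 0.01, "roll": 0, "fingers": 30}
    - {"dx": 0, "dy": 0, "dz": 0, "roll": 0, "fingers": 30}
    - {"dx": 0, "dy": 0, "dz": 0, "roll": 0, "fingers": 30}

```text
time: 15.45
tcp_pos: [468.6, 302.6, 147.4]
ee_rot: [[-1.0, 0.021, 0.0], [0.021, 1.0, 0.0], [-0.0, 0.0, -1.0]]
ft_force: [0.3, 0.3, -4.2]
width: 0.763
```

move_arm:
  deltas:
    - {"dx": 0, "dy": 0, "dz": 0.008, "roll": 0, "fingers": 30}
    - {"dx": 0, "dy": 0, "dz": 0, "roll": 0, "fingers": 30}
    - {"dx": 0, "dy": 0, "dz": 0, "roll": 0, "fingers": 30}

```text
time: 15.75
tcp_pos: [468.4, 302.6, 145.3]
ee_rot: [[-1.0, 0.02, -0.0], [0.02, 1.0, -0.0], [0.0, -0.0, -1.0]]
ft_force: [0.1, 0.7, -5.0]
width: 0.759
```

move_arm:
  deltas:
    - {"dx": 0, "dy": 0, "dz": 0.008, "roll": 0, "fingers": 30}
    - {"dx": 0, "dy": 0, "dz": 0, "roll": 0, "fingers": 30}
    - {"dx": 0, "dy": 0, "dz": 0, "roll": 0, "fingers": 30}

```text
time: 16.05
tcp_pos: [468.4, 302.6, 143.2]
ee_rot: [[-1.0, 0.02, -0.0], [0.02, 1.0, -0.0], [0.0, -0.0, -1.0]]
ft_force: [-0.2, -0.8, -3.5]
width: 0.76
```

move_arm:
  deltas:
    - {"dx": 0, "dy": 0, "dz": 0.008, "roll": 0, "fingers": 30}
    - {"dx": 0, "dy": 0, "dz": 0, "roll": 0, "fingers": 30}
    - {"dx": 0, "dy": 0, "dz": 0, "roll": 0, "fingers": 30}

```text
time: 16.35
tcp_pos: [468.6, 303.1, 141.4]
ee_rot: [[-1.0, 0.02, 0.0], [0.02, 1.0, 0.001], [-0.0, 0.001, -1.0]]
ft_force: [0.1, 0.8, -3.9]
width: 0.762
```

move_arm:
  deltas:
    - {"dx": 0, "dy": 0, "dz": 0.008, "roll": 0, "fingers": 30}
    - {"dx": 0, "dy": 0, "dz": 0, "roll": 0, "fingers": 30}
    - {"dx": 0, "dy": 0, "dz": 0, "roll": 0, "fingers": 30}

```text
time: 16.65
tcp_pos: [468.9, 303.6, 140.0]
ee_rot: [[-1.0, 0.02, 0.001], [0.02, 1.0, 0.002], [-0.001, 0.002, -1.0]]
ft_force: [-0.6, 2.0, 1.6]
width: 0.759
```

move_arm:
  deltas:
    - {"dx": 0, "dy": 0, "dz": 0.006, "roll": 0, "fingers": 30}
    - {"dx": 0, "dy": 0, "dz": 0, "roll": 0, "fingers": 30}
    - {"dx": 0, "dy": 0, "dz": 0, "roll": 0, "fingers": 30}

```text
time: 16.95
tcp_pos: [469.0, 303.4, 139.7]
ee_rot: [[-1.0, 0.02, 0.002], [0.02, 1.0, 0.002], [-0.002, 0.002, -1.0]]
ft_force: [-3.6, -0.8, 12.7]
width: 0.761
```

Contact is on the lip at the expected height (TCP z ≈ 140). Releasing gradually.

move_arm:
  deltas:
    - {"dx": 0, "dy": 0, "dz": -0.004, "roll": 0, "fingers": 60}
    - {"dx": 0, "dy": 0, "dz": 0, "roll": 0, "fingers": 65}
    - {"dx": 0, "dy": 0, "dz": 0, "roll": 0, "fingers": 68}
    - {"dx": 0, "dy": 0, "dz": 0, "roll": 0, "fingers": 71}
    - {"dx": 0, "dy": 0, "dz": 0, "roll": 0, "fingers": 74}
    - {"dx": 0, "dy": 0, "dz": 0, "roll": 0, "fingers": 77}
    - {"dx": 0, "dy": 0, "dz": 0, "roll": 0, "fingers": 81}
    - {"dx": 0, "dy": 0, "dz": 0, "roll": 0, "fingers": 85}
    - {"dx": 0, "dy": 0, "dz": 0, "roll": 0, "fingers": 85}
    - {"dx": 0, "dy": 0, "dz": 0, "roll": 0, "fingers": 85}
    - {"dx": 0, "dy": 0, "dz": 0, "roll": 0, "fingers": 85}
  squeeze: 40

```text
time: 18.05
tcp_pos: [468.5, 302.7, 138.8]
ee_rot: [[-1.0, 0.02, 0.0], [0.02, 1.0, 0.0], [-0.0, 0.0, -1.0]]
ft_force: [0.3, 0.9, 0.4]
width: 0.993
```

Free of load. Raising slowly, then clear.

move_arm:
  deltas:
    - {"dx": 0, "dy": 0, "dz": -0.03, "roll": 0, "fingers": 85}
    - {"dx": 0, "dy": 0, "dz": -0.04, "roll": 0, "fingers": 85}
    - {"dx": 0, "dy": 0, "dz": -0.06, "roll": 0, "fingers": 85}
    - {"dx": 0, "dy": 0, "dz": -0.08, "roll": 0, "fingers": 85}
    - {"dx": 0, "dy": 0, "dz": -0.1, "roll": 0, "fingers": 85}
    - {"dx": 0, "dy": 0, "dz": -0.1, "roll": 0, "fingers": 85}
    - {"dx": 0, "dy": 0.1, "dz": -0.06, "roll": 0, "fingers": 85}
    - {"dx": 0, "dy": 0.14, "dz": 0, "roll": 0, "fingers": 85}
    - {"dx": 0, "dy": 0.14, "dz": 0, "roll": 0, "fingers": 85}
    - {"dx": 0.08, "dy": 0.12, "dz": 0, "roll": 0, "fingers": 85}
    - {"dx": 0.12, "dy": 0.12, "dz": 0, "roll": 0, "fingers": 85}
    - {"dx": 0.12, "dy": 0.12, "dz": 0, "roll": 0, "fingers": 85}
    - {"dx": 0.12, "dy": 0.12, "dz": 0, "roll": 0, "fingers": 85}
    - {"dx": 0.12, "dy": 0.1, "dz": 0, "roll": 0, "fingers": 85}
    - {"dx": 0.1, "dy": 0.08, "dz": 0, "roll": 0, "fingers": 85}
    - {"dx": 0, "dy": 0, "dz": 0, "roll": 0, "fingers": 85}
    - {"dx": 0, "dy": 0, "dz": 0, "roll": 0, "fingers": 85}

```text
time: 19.75
tcp_pos: [308.3, 566.4, 257.1]
ee_rot: [[-1.0, 0.019, 0.001], [0.019, 1.0, 0.0], [-0.001, 0.0, -1.0]]
ft_force: [0.4, -0.3, 0.2]
width: 0.994
```

```bash
python3 look.py d8 200,130,480,420 130,80,580,330
python3 - <<'E'
import pickle; from h import *
a=pickle.load(open("d0.pkl","rb"));b=pickle.load(open("d8.pkl","rb"))
im=[cv2.resize(x["top"]["color"][185:300,130:215],None,fx=4,fy=4,interpolation=2) for x in (a,b)]
im.append(cv2.resize(b["side"]["color"][310:420,310:480],(420,272)))
W=np.zeros((600,800,3),np.uint8); W[:320,:340]=im[0][:320]; W[:320,345:685]=im[1][:320]; W[325:597,:420]=im[2]
im=cv2.imread("pics/d8.png")[:,:,::-1]; W[325:600,425:800]=cv2.resize(im[:292,:398],(375,275))
W=np.zeros((600,800,3),np.uint8); W[:460,:340]=cv2.resize(b["top"]["color"][185:300,130:215],(340,460)); W[:272,345:765]=cv2.resize(b["side"]["color"][310:420,310:480],(420,272)); W[275:600,345:745]=cv2.resize(b["side"]["color"][130:293,220:420],(400,325))
cv2.imwrite("pics/fin.png",W[:,:,::-1])
for box in ((60,135,150,290),(20,300,60,460)):
    x,X,y,Y=box
for n,(r0,r1,c0,c1) in {"easel":(185,300,130,215),"vase,bowls":(60,150,200,450)}.items():
    print(n,"mean |diff|",np.abs(a["top"]["color"][r0:r1,c0:c1].astype(int)-b["top"]["color"][r0:r1,c0:c1]).mean().round(2))
E
```

```text
easel mean |diff| 2.4
vase,bowls mean |diff| 2.09
```

View pics/fin.png

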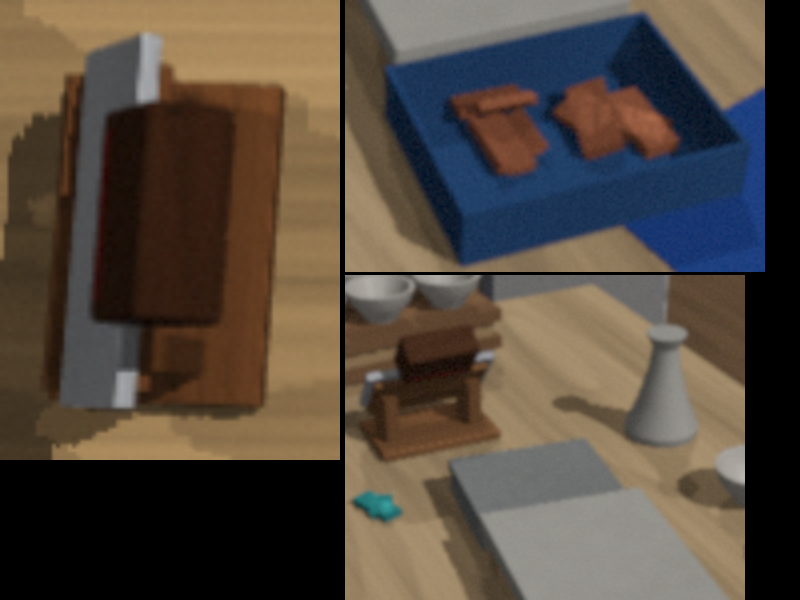

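The scraper sits as it did at the start (edge line 86,60–60,405 in the crop, as before). All four shards are in the tray, below the rim, and the board is empty. The vase and bowls have not changed.

```bash
python3 -c "
from plant import ticket; print(ticket.close_job())"
```

```text
the job is handed in; nothing more can be done
None
```

All four shards are in the scrap tray and the scraper is back on its easel. I handed the job in at about 20 s of the 56 s allowed; no verdict was reported.

**What I did:** The tool can't tilt, so I gripped the scraper corner to corner with the gripper pointing straight down. It stayed leaning at about 34–35° while held. One pass along the board pushed all the shards into the tray. I then set the scraper's edge back on the lip by feel and released it.

**Last checks:**
- **Scraper:** in the final top view it sits where it started; the image around the easel differs from the first by only about 2 grey levels on average.
- **Shards:** they lie in the tray in two touching pairs and look below the rim. The centres of the pairs are at about (-34, 32) and (49, 9) mm in the tray's frame. I did not measure each shard separately.
- **Board, bowls and vase:** the board is empty. The image around the vase and bowls also differs by only about 2 grey levels.
- **Arm:** it ended clear of everything, with less than 1 N at the wrist.

**Disagreement:** the camera placed the held scraper's edge about 4–5 mm lower than touching the board did. I used the height from touch, and the contact on the easel lip matched it.

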